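Close up the fittings chest

TASK

Close up the fittings chest on the storeroom bench using only the fingertips: push every drawer that stands out fully home, flush with the front, then push the lid down until it is fully shut, without slamming it. Do not lift or tip the drawers, and leave the other things on the bench where they are.

Things in the scene. Friction and masses are not known exactly. Their poses are not given: they have to be found in the camera images.
- chest: Fixed grey metal chest, 156 mm deep (x), 270 wide (y), 80 high shut, open at the front and top: three bays 82 mm wide centred at y = -88, 0, +88 mm; walls 6 thick, 74 high, front edges at x = -78 mm. Floor 8 mm thick, jutting out 70 mm in front as a base board. Origin: underside, middle of the 156 x 270 footprint; x to the rear (away from the robot), z up.
- lid (a joint): Flat metal lid hinged at the chest's top rear edge; rad, 0 = shut (level), 0.85 to 1.15 (open) at first. Stiff hinge: stays where left; 1 to 5 N at the free edge pushes it down. 166 mm from hinge to edge, 270 wide, 6 thick. A lip along the free edge hangs 16 mm below the plate, 5 mm in front of the fronts of drawers that are home: it shuts only over them.
- lid_edge (a point): Middle of the lid's free edge, on its outer (upper) face: 160 mm from the hinge line and 6 mm above it along the lid's own axes.
- lid_hinge (a point): Middle of the lid's hinge line, at the chest's top rear edge, 74 mm above the bench (level with the underside of the shut lid), at x = 78 mm in the chest's frame; same axes as the chest.
- knob_a (a point): Centre of the outer face of the knob (steel disc 22 mm across, 18 mm proud of the front, 36 mm above the bench) of a loose wooden drawer: open tray 150 long, 78 wide, 60 high, 0.3 to 0.65 kg, 2 mm side play. x to the rear, z up. In the chest's frame it is at x = -96 mm when home (rear end on the back wall, front flush with the walls), and -x of that when out.
- knob_b (a point): The same point on the knob of another, alike drawer. Which drawer lies in which bay varies; two of the three stand out by 30 to 65 mm, and the other is home.
- knob_c (a point): The same point on the knob of another, alike drawer, the third. Which drawer lies in which bay varies; two of the three stand out by 30 to 65 mm, and the other is home.
- tin_a: Small tin, 72 mm across, 85 high, standing beside the chest's front; origin under its centre. Leave alone.
- tin_b: Tin, 84 mm across, 100 high, standing beside the chest; origin under its centre. Leave alone.
- jar: Glass jar, 64 mm across, 90 high, standing beside the chest; origin under its centre. Leave alone.
- tape: Empty cardboard core, 96 mm across, 50 high, lying flat beside the chest's front; origin under its centre. Leave alone.
- brush: Paint brush lying to the front left of the chest. Leave alone.
- carton: Small carton, 130 x 100 x 80 high; origin under its centre. Leave alone.
- scraper: Scraper lying to the left of the chest. Leave alone.
Things that resemble listed ones, but are neither listed nor needed, are in the scene too. What is shaped like the part that bears knob_c but red is not meant. What is shaped like the part that bears knob_b but orange is not meant.

How it is judged (in metres and radians):
On the way, in this order (a step that is already met when the one before it is completed fails the run):
1. all three drawers are home while the lid is still open (x of each of knob_a, knob_b, knob_c in the frame of chest above -0.1 m and value of joint lid above 0.5 rad), for 0.2 s.
2. the lid is shut (x of each of knob_a, knob_b, knob_c in the frame of chest above -0.1 m and value of joint lid below 0.035 rad), for 0.2 s.
At the end, for the whole second after the job is handed in: All three drawers are home (fronts within 4 mm of flush) and lying flat in their bays, the lid is shut (within 0.035 rad, about 6 mm at its edge), and the other things are at rest where they were (all of step 2 and angle between each of knob_a, knob_b, knob_c's own z axis and vertical below 0.06 rad and linear speed of each of tin_a, tin_b, jar, tape, brush, carton, scraper below 0.03 m/s); the robot touches nothing.
It fails at once if a drawer is lifted or tipped out of its bay instead of being pushed (z of any of knob_a, knob_b, knob_c in the frame of chest above 0.05 m or angle between any of knob_a, knob_b, knob_c's own z axis and vertical above 0.2 rad).
It fails at once if the lid is brought down while a drawer still stands out (value of joint lid below 0.5 rad and x of any of knob_a, knob_b, knob_c in the frame of chest below -0.104 m).
It fails at once if the lid is slammed (faster than 3 rad/s) (velocity of joint lid below -3 rad/s).
It fails at once if one of the other things on the bench is shifted by more than 25 mm or tipped over (distance of any of tin_a, tin_b, jar, tape, brush, carton, scraper from where it was at the start of the episode above 0.025 m or angle between any of tin_a, tin_b, jar, tape, carton's own z axis and vertical above 0.4 rad).
It also fails if it takes over 54 s, if anything falls off the work surface, if the arm or the gripper's body presses on something with over 40 N, if the wrist force passes 120 N, or if a joint passes its speed limit or range.

ROBOT

A 6-joint arm with a two-finger parallel gripper is mounted at the origin on the work surface. World frame = base frame: x ahead of the robot, y to its left, z up, the work surface at z = 0. Lengths are in mm, angles in rad, forces in N, time in s.
With the tool pointing down it reaches from about 300 to 775 mm from the base axis. Payload 14.6 kg.
Tool frame: the origin (TCP) lies between the finger pads; the fingertips stand 22 mm ahead of it and the grasp point (between the pads) lies 3 mm ahead of it (finger_overhang is the distance from the TCP to the fingertips, in mm); z points along the fingers, y is the direction in which the jaws open and shut (so a half turn about z gives the same grasp; the last joint's range is limited). The gripper opens to 94 mm and grips with 3 to 60 N. Pads are 16 mm wide; open, the fingers measure 119 mm over their backs; the gripper's body (75 mm by 177 mm) begins 78 mm behind the grasp point.
Start: joints at [1.138, 0.3, 1.521, -0, 1.321, -0.067], TCP at [196.73, 513.602, 196.046] pointing down, gripper open.
Joint ranges: [-3.03, 3.03], [-0.79, 2.21], [0.23, 2.52], [-1.04, 4.18], [0, 3.07], [-2.55, 2.55]. Speed limits (rad/s): [2.22, 2.22, 2.57, 3.14, 3.14, 3.14].

INTERFACE

Orientations are given as [roll, pitch, yaw] about the fixed x, y, z axes, in that order (R = Rz(yaw) Ry(pitch) Rx(roll)).
In Python, from cell import * gives the robot as it stands.
- The arm moves only by the tool jog_arm, never from a script. Its argument "increments" is a list of rows, each a list of 7 numbers: the shift along the tool's x, y, z in cm, then the turn, a rotation vector about the tool's x, y, z in degrees, then the finger opening in cm, from 0 to 9.4. In form: [[x, y, z, wx, wy, wz, grip], ...]. A call has 1 to 20 rows; each row shifts and turns the commanded pose from where the row before left it, along the tool's axes as they then stand; what a row does not reach is not made up. A row lasts 1/8 s, in which the tool goes at most 62.5 mm and 10.7 degrees, less where a joint would pass 70% of its speed; a pose out of reach is approached as far as the arm can. A call is refused whole if a number of a shift passes 6.25 or a number of a turn 10.7, either way. A call with a gripper value outside its range is refused whole. The fingers move at their own pace and stop on an object; "squeeze" is the grip in N (left out, the last holds). Time passes only in rows, so rows that do not move let the fingers close. It gives the time, the measured TCP pose, the force and the opening at its end, in the units of the state.
- read_state(): the state, without advancing time (a new reading comes with each control period).
- camera(name): name is "side" or "top" or "wrist"; returns a dict with "image" (384x512x3 uint8, red, green, blue), "K" (3x3 intrinsics, pixels), "rvec" (rotation vector, rad) and "tvec" (3), from world to camera coordinates, as OpenCV has them. Camera axes: x right, y down, z forward; pixel columns grow to the right and rows downward; lengths in mm; the calibration is good to about 2 mm. The wrist camera is an equidistant fisheye: a pixel r from the principal point sees the ray r / f radians off the axis. A picture is of the moment at which its call begins. There is no depth.
- sign_off(): hands the job in, once; it reports no verdict.
Trained networks look in a picture, given as the dict that the camera call returned (one of the last four; its "shot" number tells which), for a name from the list of things; names that differ only in an ending like _2 or _b are one class to them, and where a whole thing is asked for, a point or a joint stands for the part that bears it (a point fixed in the world has none). Each returns a list of dicts, best first, with "conf" (0 to 1); they miss things now and then, are a little off and sometimes report something else, mostly with a low value. They report only what shows in the picture. A call takes as long as a camera call. They do not tell look-alikes from the thing itself.
- recognise(picture, name): "centre" ([x, y, z] in mm, in the coordinates of the camera as it stood for that picture, good to about 4 mm: the middle of the surface that is visible of it).
- regions_of(picture, name): "mask" (384x512 bool, what is visible of it).
The state is a dict: "clock": time; "joints": joint angles; "qd": joint speeds; "effort": joint torques, N m; "eef_pos": TCP position; "eef_rot": TCP orientation; "wrist_force": force on the tool from outside, world axes, zero at the start; "moment": the same for the moment, N m; "finger_gap": finger opening in mm.
Only numpy, scipy, OpenCV 4.12 (cv2) and the standard library are available. Lean on these libraries where they do the work, as an engineer would, in place of code of your own. Each camera call takes 0.05 s, during which the arm holds its last target.

## Working session

There is one attempt and no reset: what is moved stays moved. The work goes in short steps, Python scripts to look and compute and a tool call to move; the robot and the scene stay as the last step left them, time stands still between calls to the robot, and variables do not carry over. Pictures are saved under pics/ and viewed, and the job is handed in when it is done.

Besides the shell and the picture viewer there is one more tool, called as name([rows], argument=value, ...), one row to a line, values as JSON. jog_arm: Moves the arm, as the interface text tells. Its arguments: {"type":"object","properties":{"increments":{"type":"array"},"squeeze":{"type":"number"}},"required":["increments"]}

```bash
ls; mkdir -p pics; python3 - <<'E'
from cell import *
import cv2
s=read_state();print(s)
for n in ["side","top","wrist"]:
    c=camera(n);cv2.imwrite(f"pics/{n}0.png",cv2.resize(c["image"][:,:,::-1],(800,600)));print(n,c["K"],c["rvec"],c["tvec"],c["shot"])
E
```

```text
pics
{'clock': 0.0, 'joints': array([ 1.13838611e+00,  3.00474458e-01,  1.52158303e+00, -3.50079499e-06,
        1.32073932e+00, -6.65775142e-02]), 'qd': array([ 0.00064837,  0.00030938, -0.00036453, -0.0017535 ,  0.00041279,
       -0.00040925]), 'effort': array([ 1.17999069e-03, -5.31815350e+01, -3.52740490e+01,  7.09154131e-02,
        2.45069020e-02, -8.27157896e-05]), 'eef_pos': array([196.62180921, 513.34717308, 195.48368291]), 'eef_rot': array([-3.14039094e+00, -7.67272436e-05,  2.77576078e+00]), 'wrist_force': array([ 0.77355759, -0.96440062,  0.51960491]), 'moment': array([-0.01515843,  0.04671644,  0.01882087]), 'finger_gap': 93.9854485404695}
side [[367.14324006   0.         251.70818185]
 [  0.         367.14324006 188.03438717]
 [  0.           0.           1.        ]] [ 2.23901311 -0.65269196  0.30312038] [-467.44020428  236.12253153  967.75315697] 1
top [[366.53360467   0.         254.58897585]
 [  0.         366.53360467 195.14978553]
 [  0.           0.           1.        ]] [ 2.11183994 -2.13073721  0.18682336] [ -38.58350257  556.77430568 1264.27977248] 2
wrist [[297.31863964   0.         255.32300806]
 [  0.         297.31863964 192.22183079]
 [  0.           0.           1.        ]] [-2.39244681 -1.64637353 -0.22749775] [-549.60156151  -29.33613505  393.15796826] 3
```

View pics/side0.png

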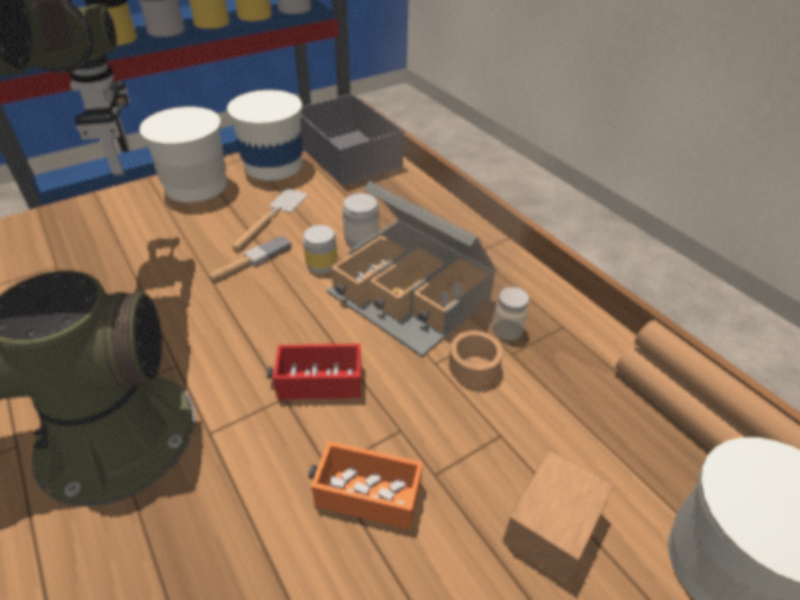

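View pics/top0.png

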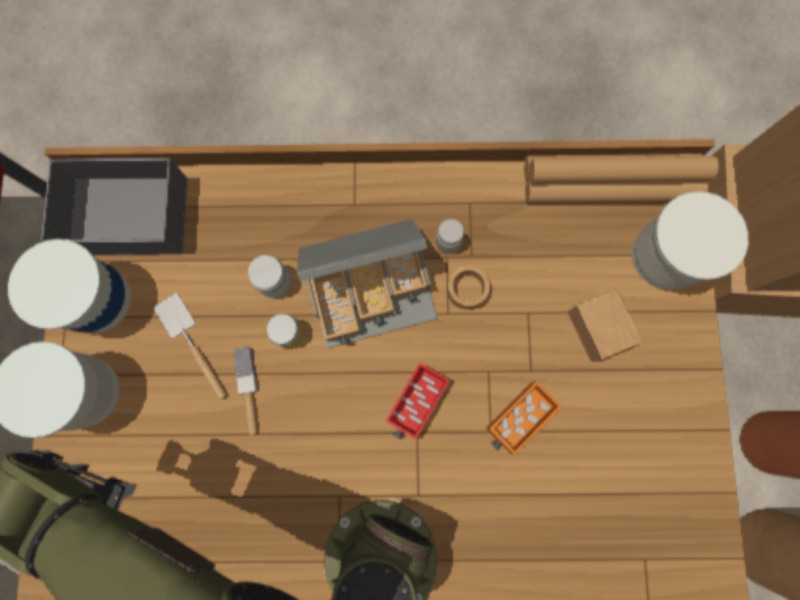

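View pics/wrist0.png

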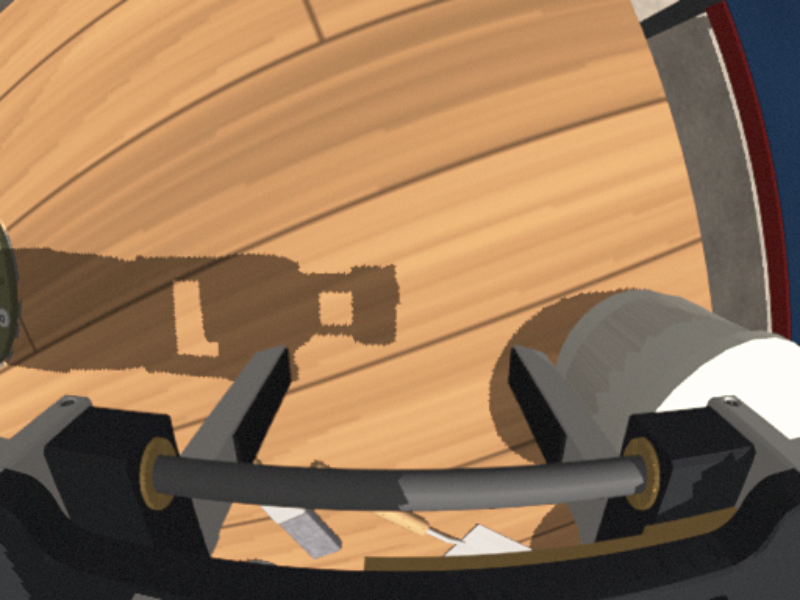

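The side and top views show the chest at about (365,280) in the top picture, yawed slightly. The left two drawers stand out, and the red and orange decoys are nearer the robot. Next I'll measure.

```bash
cat > h.py <<'E'
from cell import *
import numpy as np, cv2
from scipy.spatial.transform import Rotation as Rn
def Rt(c): return cv2.Rodrigues(np.array(c["rvec"],float))[0], np.array(c["tvec"],float).reshape(3)
def c2w(c,p): R,t=Rt(c); return R.T@(np.array(p)-t)
def pix2z(c,u,v,z):
    R,t=Rt(c); d=R.T@np.linalg.inv(c["K"])@[u,v,1]; o=-R.T@t
    return o+d*(z-o[2])/d[2]
def proj(c,P):
    return cv2.projectPoints(np.array(P,float).reshape(-1,1,3),np.array(c["rvec"],float),np.array(c["tvec"],float),c["K"],None)[0].reshape(-1,2)
E
python3 - <<'E'
from h import *
for n in ["side","top"]:
    c=camera(n)
    for name in ["knob_a","chest","lid","tin_a","jar","tape","tin_b","brush"]:
        for r in recognise(c,name):
            print(n,name,round(r["conf"],2),c2w(c,r["centre"]).round(0),proj(c,[c2w(c,r["centre"])]).round(0))
    im=c["image"][:,:,::-1]
    cr = im[110:240,190:350] if n=="side" else im[130:235,180:330]
    cv2.imwrite(f"pics/{n}_crop.png",cv2.resize(cr,None,fx=5,fy=5,interpolation=cv2.INTER_CUBIC)[:600,:800])
E
```

```text
side knob_a 0.94 [655. -33.  47.] [[283. 183.]]
side knob_a 0.89 [334. -83.  31.] [[201. 238.]]
side knob_a 0.77 [536. 121.  46.] [[227. 170.]]
side knob_a 0.77 [ 301. -323.   30.] [[235. 311.]]
side knob_a 0.76 [588.  41.  38.] [[253. 180.]]
side chest 0.65 [636. -15.  69.] [[276. 177.]]
side lid 0.74 [590.  38.  40.] [[254. 180.]]
side lid 0.58 [656.  19. 197.] [[277. 137.]]
side tin_a 0.7 [611. 225.  85.] [[230. 138.]]
side jar 0.95 [ 705. -179.   66.] [[326. 200.]]
side jar 0.44 [377. 300.  20.] [[163. 164.]]
side tape 0.66 [ 592. -213.   33.] [[303. 230.]]
side tin_b 0.7 [611. 225.  85.] [[230. 138.]]
side brush 0.89 [379. 299.  21.] [[163. 163.]]
top knob_a 0.94 [556. 105.  19.] [[214. 197.]]
top knob_a 0.83 [631. -63.  24.] [[260. 177.]]
top knob_a 0.65 [336. -83.   7.] [[266. 257.]]
top knob_a 0.63 [389. 306.  16.] [[158. 243.]]
top knob_a 0.57 [ 301. -320.   20.] [[333. 267.]]
top chest 0.57 [627.  10. 122.] [[239. 171.]]
top lid 0.91 [651.  38. 181.] [[229. 160.]]
top lid 0.24 [618. 247. 101.] [[171. 176.]]
top tin_a 0.79 [496. 210.  84.] [[182. 211.]]
top tin_a 0.74 [617. 245. 100.] [[172. 176.]]
top jar 0.72 [ 706. -162.   89.] [[287. 152.]]
top jar 0.5 [494. 210.  83.] [[182. 212.]]
top tape 0.9 [ 601. -206.   55.] [[300. 182.]]
top tape 0.56 [657.  35. 182.] [[230. 158.]]
top tin_b 0.79 [496. 210.  84.] [[182. 211.]]
top tin_b 0.74 [617. 245. 100.] [[172. 176.]]
top brush 0.93 [387. 308.  17.] [[157. 244.]]
top brush 0.49 [498. 209.  84.] [[182. 211.]]
```

View pics/side_crop.png

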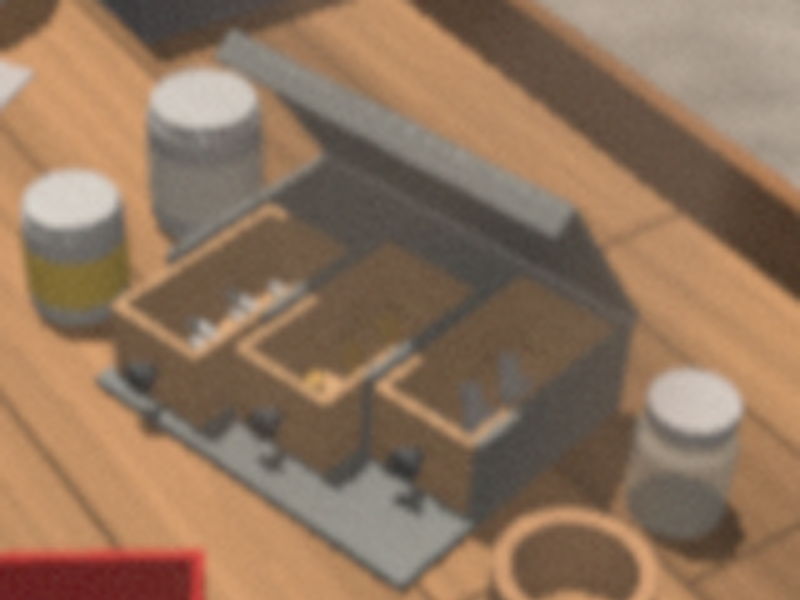

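View pics/top_crop.png

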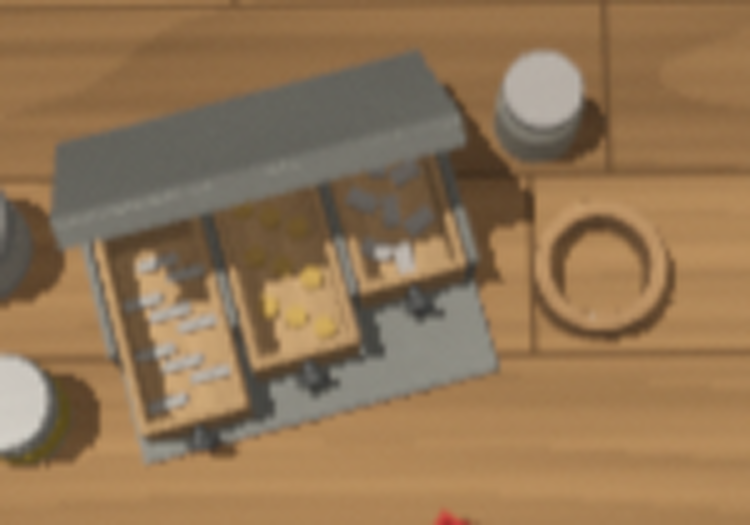

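```bash
cat > fit.py <<'E'
from h import *
from scipy.optimize import least_squares
S=camera("side");T=camera("top")
def s(x,y): return np.array([190+(x+.5)/5-.5,110+(y+.5)/5-.5])
def t(x,y): return np.array([180+(x+.5)/5-.5,130+(y+.5)/5-.5])
def lidp(r,y,h,th): # th open
    return [78-r*np.cos(th)+h*np.sin(th)*1, y, 74+r*np.sin(th)+h*np.cos(th)]
def model(p):
    x,y,w,th=p[:4]; o=p[4:]
    W=lambda P: np.array([x+np.cos(w)*P[0]-np.sin(w)*P[1], y+np.sin(w)*P[0]+np.cos(w)*P[1],P[2]])
    L=[]
    bL=W([-148,135,8]);bR=W([-148,-135,8])
    L+=[(T,bL,t(143,462)),(T,bR,t(497,370)),(S,W([-148,135,4]),s(100,377)),(S,bR,s(402,580))]
    L+=[(S,W([-78,-135,8]),s(472,520))]
    L+=[(T,W([-78,-135,74]),t(474,270))]
    for yy,oo,a,b in [(88,o[0],(205,440),(138,378)),(0,o[1],(318,382),(265,422)),(-88,o[2],(422,305),(404,460))]:
        L+=[(T,W([-96-oo,yy,36]),t(*a)),(S,W([-96-oo,yy,36]),s(*b))]
    L+=[(S,W(lidp(166,135,6,th)),s(232,32)),(S,W(lidp(166,-135,6,th)),s(578,207)),(S,W(lidp(166,-135,-16,th)),s(560,234))]
    L+=[(T,W(lidp(166,135,6,th)),t(54,222)),(T,W(lidp(166,-135,6,th)),t(462,122)),(T,W(lidp(166,-135,-16,th)),t(465,147)),(T,W(lidp(0,-135,6,th)),t(420,50)),(T,W(lidp(0,135,6,th)),t(60,145))]
    return L,W
def res(p):
    return np.concatenate([proj(c,[P])[0]-q for c,P,q in model(p)[0]])
r=least_squares(res,[640,20,0.25,1,50,50,0],loss="soft_l1")
print(r.x.round(3)); print(res(r.x).reshape(-1,2).round(1).tolist())
L,W=model(r.x)
for c,n,q in [(S,"side",(190,110,350,240)),(T,"top",(180,130,330,235))]:
    im=cv2.resize(c["image"][q[1]:q[3],q[0]:q[2],::-1].copy(),None,fx=5,fy=5,interpolation=cv2.INTER_CUBIC)
    for cc,P,qq in L:
        if cc is c:
            for u,col in [(proj(c,[P])[0],(0,255,0)),(qq,(0,0,255))]:
                cv2.circle(im,tuple(int(v) for v in (u-np.array(q[:2])+.5)*5),4,col,1)
    cv2.imwrite(f"pics/{n}_fit.png",im[:600,:800])
x,y,w=r.x[:3]
for nm,P in [("knobL",W([-96-r.x[4],88,36])),("knobM",W([-96-r.x[5],0,36])),("knobR",W([-96-r.x[6],-88,36])),("lidedge",W(lidp(160,0,6,r.x[3]))),("hinge",W([78,0,74]))]: print(nm,P.round(1), np.hypot(*P[:2]).round())
E
python3 fit.py
```

```text
[ 6.42567e+02  3.29510e+01  2.50000e-01  9.69000e-01  5.22420e+01
  2.88410e+01 -5.37900e+00]
[[0.1, 0.1], [0.4, -0.2], [-1.0, 1.0], [-0.5, 1.4], [0.3, 1.0], [0.8, -2.0], [-0.6, 0.3], [0.5, 0.3], [-1.1, -0.5], [-0.3, 0.8], [-0.8, -0.2], [0.1, 1.2], [0.2, -0.0], [-0.5, 0.4], [-1.3, 1.4], [-0.8, -0.6], [-0.3, -1.7], [0.4, -0.4], [-0.2, -0.2], [-0.8, -0.6]]
knobL [477.2  81.5  36. ] 484.0
knobM [521.6   2.1  36. ] 522.0
knobR [576.5 -74.7  36. ] 581.0
lidedge [635.2  31.1 209.3] 636.0
hinge [718.1  52.3  74. ] 720.0
```

The residuals are about 1 px, so the pose is good: chest yaw 0.25, left drawer about 55 mm out, middle about 32 mm, right one home, lid about 0.97 rad. Now I'll work out the gripper yaw and approach.

```bash
cat >> h.py <<'E'
CH=np.array([642.6,33.0]);YAW=0.25
def W(x,y,z):
    c,s=np.cos(YAW),np.sin(YAW); return np.array([CH[0]+c*x-s*y,CH[1]+s*x+c*y,z])
def toC(p):
    c,s=np.cos(YAW),np.sin(YAW); d=np.array(p[:2])-CH; return np.array([c*d[0]+s*d[1],-s*d[0]+c*d[1],p[2]])
def Rtool(s): return Rn.from_euler("xyz",s["eef_rot"]).as_matrix()
def delta(target,s=None):
    s=s or read_state(); return Rtool(s).T@(np.array(target)-s["eef_pos"])/10
E
python3 - <<'E'
from h import *
c=camera("wrist");s=read_state();R,t=Rt(c);cw=-R.T@t
print("cam in tool",Rtool(s).T@(cw-s["eef_pos"]))
p=W(-96-60-8-40,88,150);print(p,delta(p)) 
E
```

```text
cam in tool [ 7.93056850e+01  1.76878862e-01 -1.89882781e+02]
[423.17031756  67.79388542 150.        ] [-37.09292778 -33.53266817   4.60462356]
```

jog_arm([
  [-3.1,-2.8,0,0,0,0,0],
  [-3.1,-2.8,0,0,0,0,0],
  [-3.1,-2.8,0,0,0,0,0],
  [-3.1,-2.8,0,0,0,0,0],
  [-3.1,-2.8,0,0,0,0,0],
  [-3.1,-2.8,0,0,0,0,0],
  [-3.1,-2.8,0,0,0,0,0],
  [-3.1,-2.8,0,0,0,0,0],
  [-3.1,-2.8,0,0,0,0,0],
  [-3.1,-2.8,0,0,0,0,0],
  [-3.1,-2.8,0,0,0,0,0],
  [-3.1,-2.8,0,0,0,0,0],
  [0,0,0,0,0,-8.8,0],
  [0,0,0,0,0,-8.8,0],
  [0,0,0,0,0,-8.8,0],
  [0,0,0,0,0,-8.9,0],
  [0,0,0,0,0,0,0],
  [0,0,0,0,0,0,0],
], squeeze=10)

```text
clock: 3.45
eef_pos: [423.9, 66.8, 196.1]
eef_rot: [-3.142, 0.0, -2.895]
wrist_force: [0.4, 0.2, -0.4]
finger_gap: 0.3
```

```bash
python3 - <<'E'
from h import *
s=read_state();print(s["clock"],s["eef_pos"],s["eef_rot"],s["finger_gap"],toC(s["eef_pos"]),s["joints"])
print(delta(W(-205,88,42)))
c=camera("wrist");cv2.imwrite("pics/w1.png",cv2.resize(c["image"][:,:,::-1],(800,600)))
c=camera("side");cv2.imwrite("pics/s1.png",cv2.resize(c["image"][:,:,::-1],(800,600)))
E
```

```text
3.45 [423.92216883  66.79463422 196.09270847] [-3.14157990e+00  7.32438639e-05 -2.89468267e+00] 0.32421082219791525 [-203.51874066   86.84580212  196.09270847] [ 7.08902714e-02  2.65068258e-02  1.83901082e+00  2.81143781e-07
  1.27600066e+00 -1.74681612e+00]
[ 0.14961051  0.11515805 15.40925846]
```

View pics/w1.png

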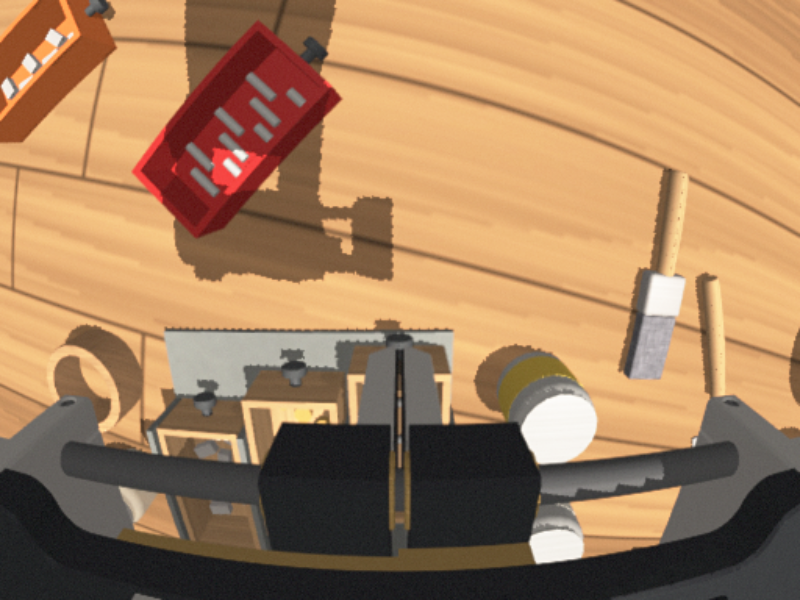

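View pics/s1.png

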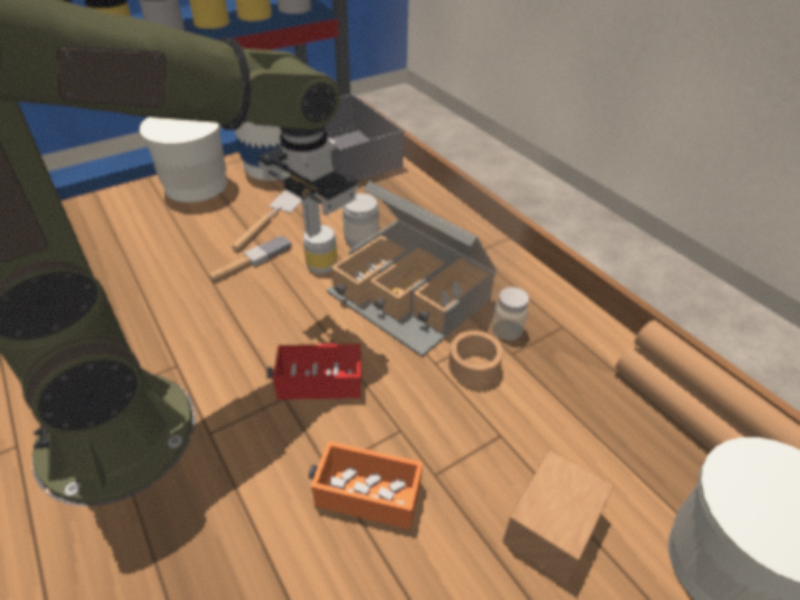

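```bash
cat >> h.py <<'E'
def fish2z(c,u,v,z):
    K=c["K"];R,t=Rt(c);a=np.array([u-K[0,2],v-K[1,2]]);r=np.linalg.norm(a);th=r/K[0,0]
    d=R.T@np.array([*(a/r*np.sin(th)),np.cos(th)]);o=-R.T@t
    return o+d*(z-o[2])/d[2]
E
python3 - <<'E'
from h import *
c=camera("wrist")
for u,v in [(399,338),(293,368),(205,400)]:
    p=fish2z(c,u*.64-.2,v*.64-.2,36);print(p.round(1),toC(p).round(1))
for u,v in [(453,330),(164,330)]:
    p=fish2z(c,u*.64-.2,v*.64-.2,8);print("board",p.round(1),toC(p).round(1))
E
```

```text
[473.7  79.   36. ] [-152.3   86.4   36. ]
[ 5.222e+02 -3.000e-01  3.600e+01] [-124.9   -2.5   36. ]
[577.3 -76.   36. ] [-90.2 -89.4  36. ]
board [465.3 125.1   8. ] [-149.   133.2    8. ]
board [ 533.8 -135.2    8. ] [-147.  -136.1    8. ]
```

jog_arm([
  [0,0,3.9,0,0,0,0],
  [0,0,3.9,0,0,0,0],
  [0,0,3.9,0,0,0,0],
  [0,0,3.7,0,0,0,0],
  [0,0,0,0,0,0,0],
  [-1.0,0,0,0,0,0,0],
  [-1.0,0,0,0,0,0,0],
  [-1.0,0,0,0,0,0,0],
  [-0.7,0,0,0,0,0,0],
  [-0.7,0,0,0,0,0,0],
  [-0.7,0,0,0,0,0,0],
  [-0.7,0,0,0,0,0,0],
  [0,0,0,0,0,0,0],
])

```text
clock: 5.22
eef_pos: [480.5, 81.2, 42.0]
eef_rot: [3.142, 0.0, -2.891]
wrist_force: [0.3, -0.9, 0.3]
finger_gap: 0.6
```

```bash
python3 - <<'E'
from h import *
s=read_state();print(s["clock"],toC(s["eef_pos"]),s["wrist_force"])
c=camera("wrist");cv2.imwrite("pics/w2.png",cv2.resize(c["image"][:,:,::-1],(800,600)))
E
```

```text
5.225 [-145.17711532   86.83959575   41.9852818 ] [ 0.25766373 -0.93849241  0.269701  ]
```

View pics/w2.png

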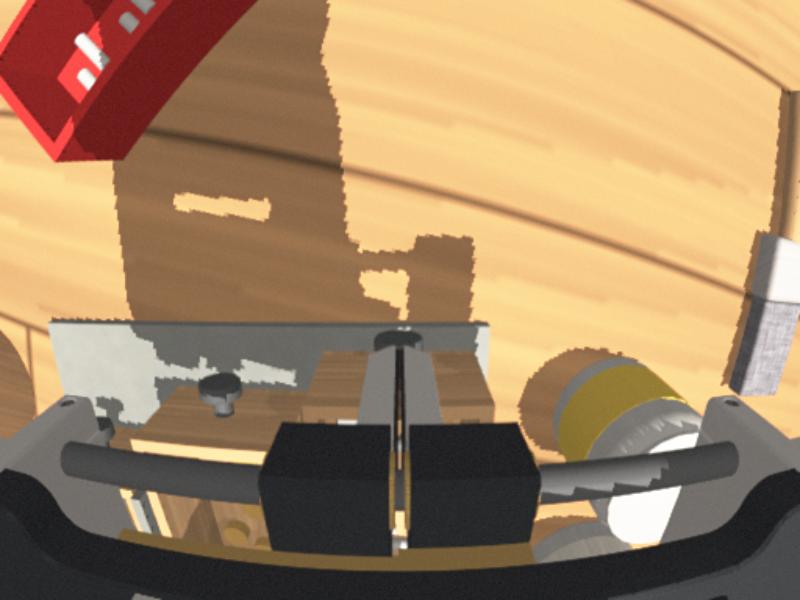

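```bash
cat >> h.py <<'E'
def fproj(c,P):
    R,t=Rt(c);K=c["K"];q=R@np.array(P)+t;th=np.arctan2(np.hypot(q[0],q[1]),q[2]);a=q[:2]/np.hypot(q[0],q[1])
    return np.array([K[0,2],K[1,2]])+K[0,0]*th*a
E
python3 - <<'E'
from h import *
c=camera("wrist");s=read_state()
for P in [(8,0,22),(-8,0,22),(8,0,0),(8,-12,22),(8,12,22)]:
    print(P,(fproj(c,s["eef_pos"]+Rtool(s)@np.array(P))/.64).round())
for u,v in [(398,336),(221,383),(453+35,322),(50,320)]:
    p=fish2z(c,u*.64-.2,v*.64-.2,36 if u<450 and u>60 else 8);print(p.round(1),toC(p).round(1))
for n,q in [("side",(190,90,350,210)),("top",(180,130,330,235))]:
    c=camera(n);cv2.imwrite(f"pics/{n}_2.png",cv2.resize(c["image"][q[1]:q[3],q[0]:q[2],::-1],None,fx=5,fy=5,interpolation=cv2.INTER_CUBIC))
E
```

```text
(8, 0, 22) [399. 322.]
(-8, 0, 22) [399. 353.]
(8, 0, 0) [399. 338.]
(8, -12, 22) [374. 322.]
(8, 12, 22) [424. 322.]
[473.3  78.7  36. ] [-152.7   86.2   36. ]
[519.8   0.6  36. ] [-127.    -1.1   36. ]
[464.6 124.2   8. ] [-149.9  132.4    8. ]
[ 532.  -133.8    8. ] [-148.4 -134.2    8. ]
```

View pics/side_2.png

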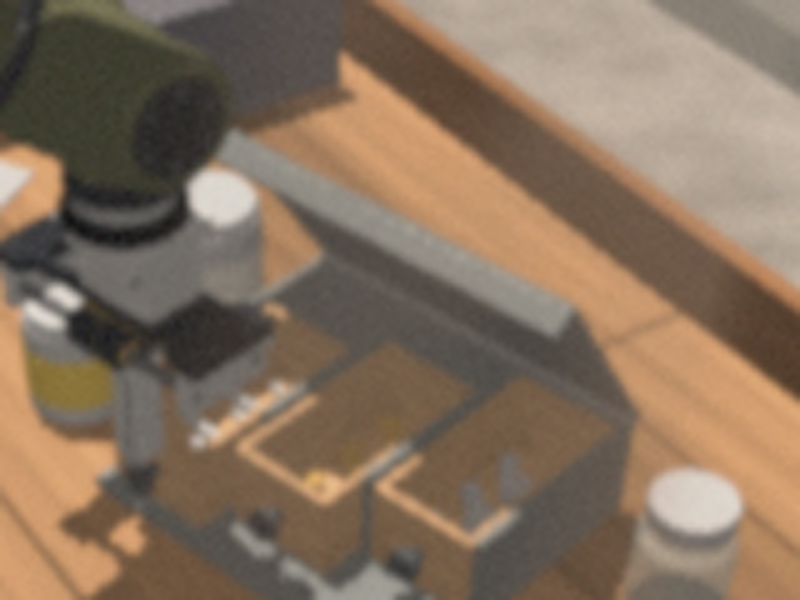

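View pics/top_2.png

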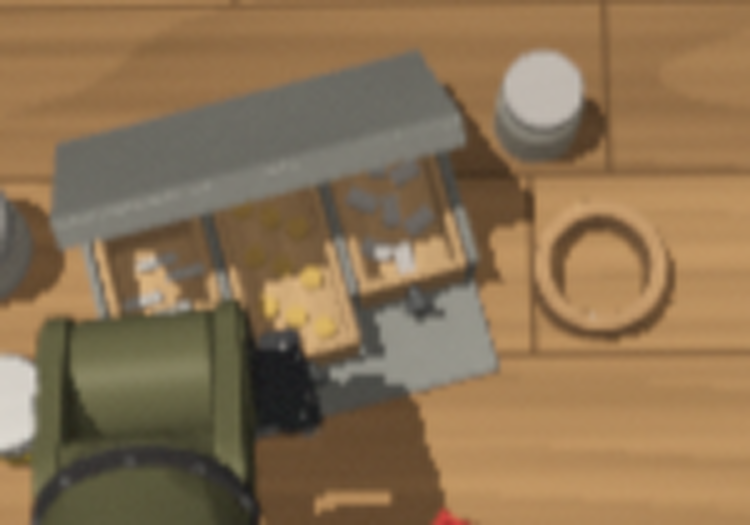

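```bash
python3 - <<'E'
import cv2,numpy as np
a=[cv2.resize(cv2.imread(f"pics/{n}.png")[300:420,300:500],None,fx=4,fy=4)[:, :400+400] for n in("w1","w2")]
cv2.imwrite("pics/z.png",cv2.resize(np.hstack(a),(800,240)))
cv2.imwrite("pics/z.png",cv2.resize(np.vstack(a),(480,576)))
E
```

```text
(no output)
```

View pics/z.png

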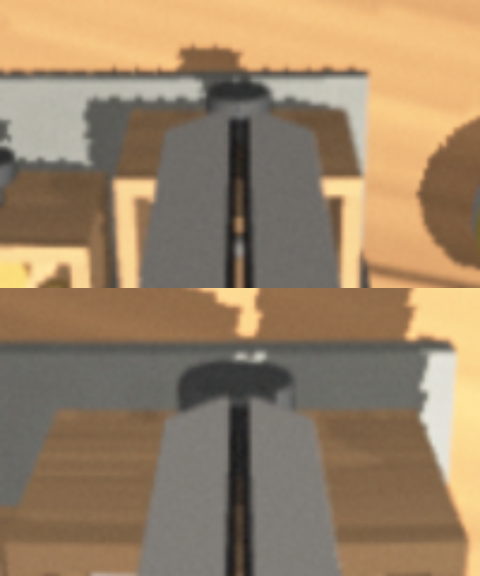

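```bash
python3 - <<'E'
from h import *
s=read_state()
for P in [(0,0,22),(0,0,0),(0,0,-40),(8,0,22),(-8,0,22)]:
    w=s["eef_pos"]+Rtool(s)@np.array(P)
    c=camera("side");u=proj(c,[w])[0];print(P,w.round(1),((u-[190,90])*5).round())
im=c["image"][150:200,200:250,::-1];cv2.imwrite("pics/z2.png",cv2.resize(im,None,fx=12,fy=12,interpolation=cv2.INTER_NEAREST))
u=proj(c,[s["eef_pos"]+Rtool(s)@np.array([0,0,22])])[0];print((u-[200,150])*12)
u=proj(c,[W(-158,86.5,36)])[0];print("knobface orig",(u-[200,150])*12)
E
```

```text
(0, 0, 22) [479.9  81.1  20. ] [144. 494.]
(0, 0, 0) [479.9  81.1  42. ] [142. 469.]
(0, 0, -40) [479.9  81.1  82. ] [139. 422.]
(8, 0, 22) [472.2  79.1  20. ] [135. 500.]
(-8, 0, 22) [487.7  83.1  20. ] [152. 488.]
[224.46956876 466.61675708]
knobface orig [189.05360476 445.84317694]
```

View pics/z2.png

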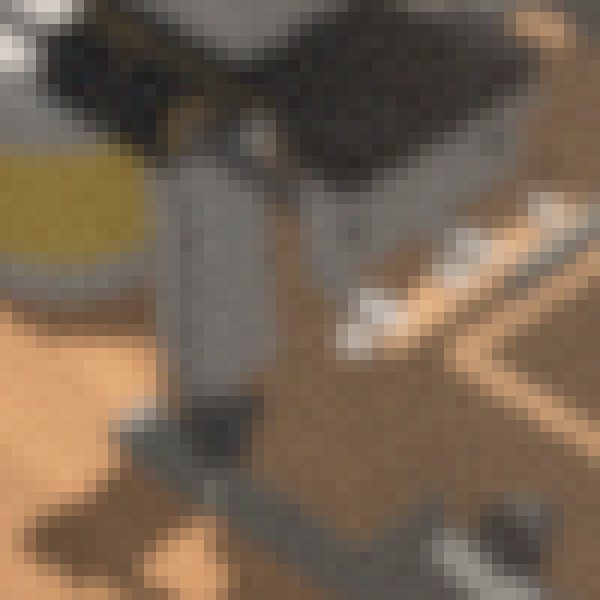

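The pictures disagree with the stated tip. The finger looks about 25 mm shorter than I projected, and the knob (wrist image 398,338) has not moved. I'll back off and check the tip height in front of the board before pushing.

jog_arm([
  [2.0,0,0,0,0,0,0],
  [2.0,0,0,0,0,0,0],
  [2.0,0,0,0,0,0,0],
  [0.5,0,0,0,0,0,0],
  [0,0,0.8,0,0,0,0],
  [0,0,0.7,0,0,0,0],
  [0,0,0,0,0,0,0],
])

```text
clock: 6.55
eef_pos: [417.0, 65.1, 26.2]
eef_rot: [3.141, -0.001, -2.891]
wrist_force: [-0.7, -1.4, 0.3]
finger_gap: 0.7
```

```bash
python3 - <<'E'
from h import *
s=read_state();print(s["eef_pos"],s["wrist_force"],s["moment"],toC(s["eef_pos"]))
c=camera("side")
for P in [(0,0,22),(0,0,0),(0,0,-40)]:
    print((proj(c,[s["eef_pos"]+Rtool(s)@np.array(P)])[0]-[180,120])*7.5)
cv2.imwrite("pics/z3.png",cv2.resize(c["image"][120:200,180:280,::-1],None,fx=7.5,fy=7.5,interpolation=cv2.INTER_CUBIC))
c=camera("wrist");cv2.imwrite("pics/w3.png",cv2.resize(c["image"][:,:,::-1],(800,600)))
E
```

```text
[417.03155501  65.10248967  26.24527155] [-0.72963543 -1.40407021  0.34836092] [0.01432826 0.01253818 0.02891657] [-210.61378525   86.91102738   26.24527155]
[180.94739893 618.43232425]
[177.06477067 581.27860598]
[169.74454143 511.22973265]
```

View pics/z3.png

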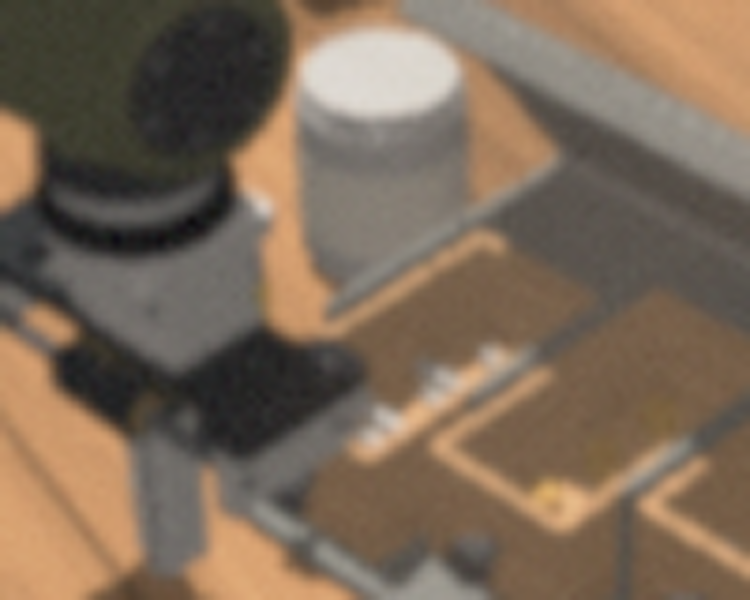

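View pics/w3.png

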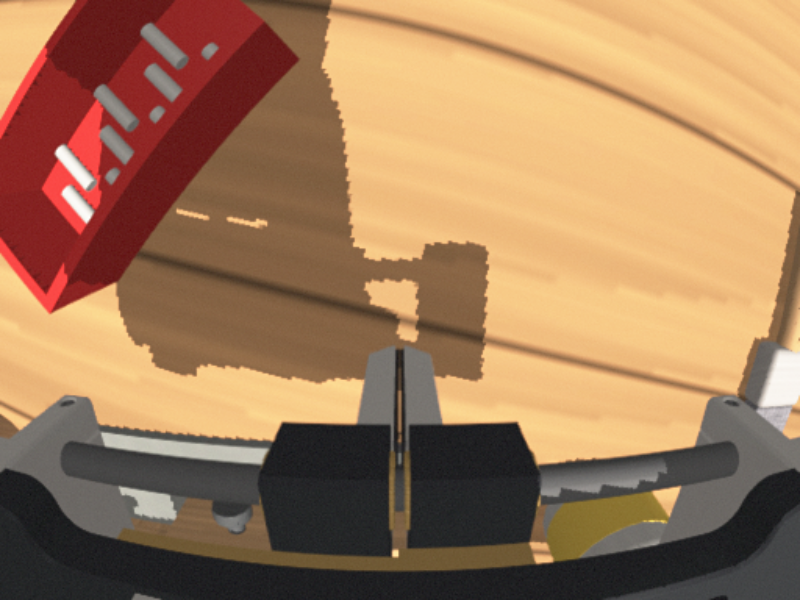

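The knob and drawer front have not moved, so the tip passed over the knob and ends near the TCP rather than 22 mm ahead of it. I'll see whether `cell` exposes `finger_overhang`.

```bash
python3 - <<'E'
import cell
print([n for n in dir(cell) if not n.startswith("__")])
for n in dir(cell):
    v=getattr(cell,n)
    if not n.startswith("_") and not callable(v): print(n,v if len(str(v))<500 else "")
E
```

```text
['Unreachable', 'camera', 'finger_overhang', 'read_state', 'recognise', 'regions_of', 'sign_off']
finger_overhang 22.0
```

jog_arm([
  [0,0,0.2,0,0,0,0],
  [0,0,0.2,0,0,0,0],
  [0,0,0.2,0,0,0,0],
  [0,0,0,0,0,0,0],
])

```text
clock: 7.15
eef_pos: [417.1, 65.0, 20.9]
eef_rot: [3.142, -0.0, -2.891]
wrist_force: [-1.0, -0.1, 0.3]
finger_gap: 0.3
```

jog_arm([
  [0,0,0.2,0,0,0,0],
  [0,0,0.2,0,0,0,0],
  [0,0,0.2,0,0,0,0],
  [0,0,0,0,0,0,0],
])

```text
clock: 7.65
eef_pos: [417.1, 65.0, 14.9]
eef_rot: [3.142, -0.0, -2.891]
wrist_force: [-0.0, 0.1, -0.7]
finger_gap: 0.6
```

```bash
python3 - <<'E'
from h import *
s=read_state();print(s["eef_pos"],s["wrist_force"])
c=camera("side")
for P in [(0,0,22),(0,0,0),(0,0,-40)]:
    print((proj(c,[s["eef_pos"]+Rtool(s)@np.array(P)])[0]-[180,130])*7.5)
cv2.imwrite("pics/z4.png",cv2.resize(c["image"][130:210,180:280,::-1],None,fx=7.5,fy=7.5,interpolation=cv2.INTER_CUBIC))
E
```

```text
[417.05287888  65.03474215  14.88573052] [-0.03147562  0.11550548 -0.65433489]
[183.11487331 562.28847948]
[179.23450675 525.64132262]
[171.92009976 456.5622249 ]
```

View pics/z4.png

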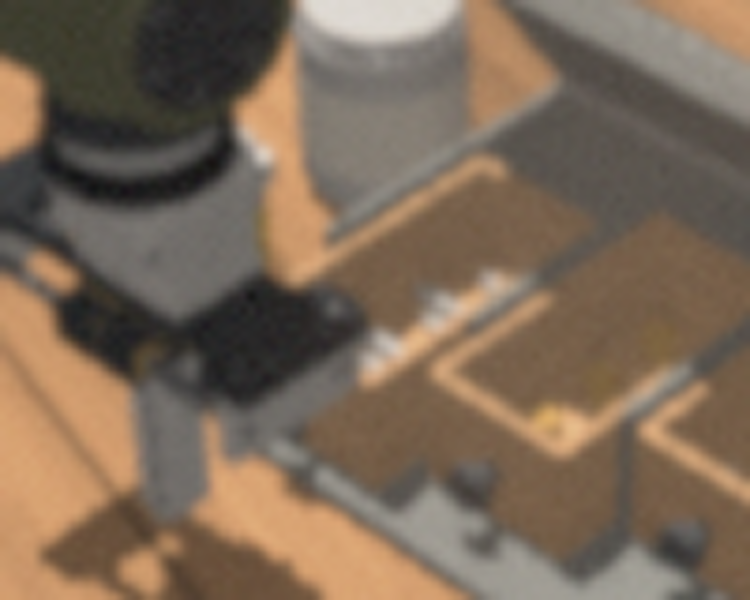

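No contact at TCP z 15, where the stated tip would be 7 mm under the bench, and in z4 the tip shows at (165,518), about 4 mm behind the TCP. I'll use an overhang of about -4 mm and push with the TCP at z 24, so the tip is at about 28.

jog_arm([
  [0,0,-0.9,0,0,0,0],
  [-1.0,0,0,0,0,0,0],
  [-1.0,0,0,0,0,0,0],
  [-1.0,0,0,0,0,0,0],
  [-1.0,0,0,0,0,0,0],
  [-0.8,0,0,0,0,0,0],
  [-0.8,0,0,0,0,0,0],
  [-0.8,0,0,0,0,0,0],
  [0,0,0,0,0,0,0],
])

```text
clock: 8.82
eef_pos: [479.7, 81.0, 24.0]
eef_rot: [-3.142, 0.001, -2.891]
wrist_force: [0.2, 0.1, 0.3]
finger_gap: 0.6
```

```bash
python3 - <<'E'
from h import *
s=read_state();print(s["eef_pos"],s["wrist_force"],toC(s["eef_pos"]))
c=camera("wrist");cv2.imwrite("pics/w4.png",cv2.resize(c["image"][:,:,::-1],(800,600)))
E
```

```text
[479.72698847  81.00216205  24.03680355] [0.18819346 0.05296769 0.26092664] [-145.93375909   86.80531899   24.03680355]
```

View pics/w4.png

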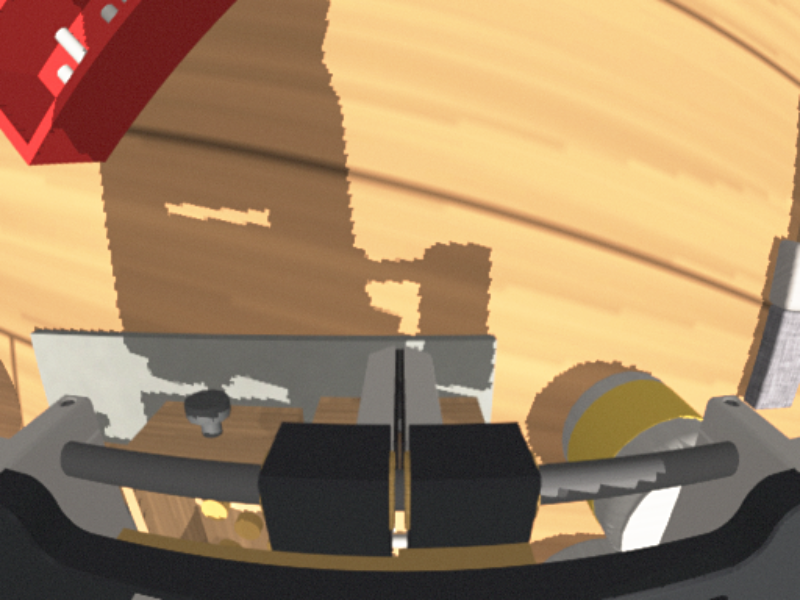

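The left drawer is now moving with the finger: its front is at about row 400 and the knob is hidden behind the tip. Continuing.

jog_arm([
  [-0.6,0,0,0,0,0,0],
  [-0.6,0,0,0,0,0,0],
  [-0.6,0,0,0,0,0,0],
  [-0.6,0,0,0,0,0,0],
  [-0.6,0,0,0,0,0,0],
  [-0.5,0,0,0,0,0,0],
  [-0.3,0,0,0,0,0,0],
  [0,0,0,0,0,0,0],
])

```text
clock: 9.88
eef_pos: [516.3, 90.4, 24.1]
eef_rot: [-3.142, 0.001, -2.891]
wrist_force: [0.1, -0.5, -0.4]
finger_gap: 0.5
```

jog_arm([
  [-0.2,0,0,0,0,0,0],
  [-0.2,0,0,0,0,0,0],
])

```text
clock: 10.12
eef_pos: [519.1, 91.1, 24.0]
eef_rot: [3.142, -0.002, -2.891]
wrist_force: [-15.2, -4.8, 11.1]
finger_gap: 0.2
```

```bash
python3 - <<'E'
from h import *
s=read_state();print(s["eef_pos"],s["wrist_force"],toC(s["eef_pos"]))
c=camera("wrist");cv2.imwrite("pics/w5.png",cv2.resize(c["image"][:,:,::-1],(800,600)))
E
```

```text
[519.12505105  91.10069005  24.0330975 ] [-15.23253452  -4.82882932  11.13327292] [-105.26207106   86.84267154   24.0330975 ]
```

View pics/w5.png

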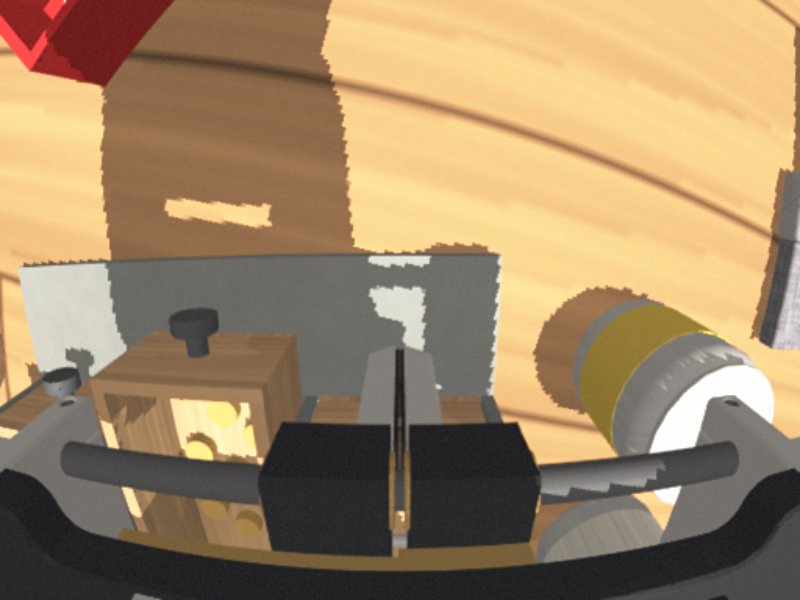

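The drawer is home: 16 N against the back wall, TCP at chest x -105, and its front level with the wall edges at row ~400. Next is the middle drawer.

jog_arm([
  [1.0,0,0,0,0,0,0],
  [2.0,0,0,0,0,0,0],
  [2.0,0,0,0,0,0,0],
  [2.0,0,0,0,0,0,0],
  [0,-2.2,0,0,0,0,0],
  [0,-2.2,0,0,0,0,0],
  [0,-2.2,0,0,0,0,0],
  [0,-2.2,0,0,0,0,0],
  [0,0,0,0,0,0,0],
])

```text
clock: 11.3
eef_pos: [473.9, -12.1, 24.1]
eef_rot: [-3.141, 0.001, -2.893]
wrist_force: [0.2, 0.5, 0.0]
finger_gap: 0.2
```

```bash
python3 - <<'E'
from h import *
s=read_state();print(s["eef_pos"],s["wrist_force"],toC(s["eef_pos"]))
c=camera("wrist");cv2.imwrite("pics/w6.png",cv2.resize(c["image"][:,:,::-1],(800,600)))
E
```

```text
[473.9203681  -12.10986682  24.13855089] [0.24756124 0.51477889 0.00425156] [-174.59615029   -1.97550152   24.13855089]
```

View pics/w6.png

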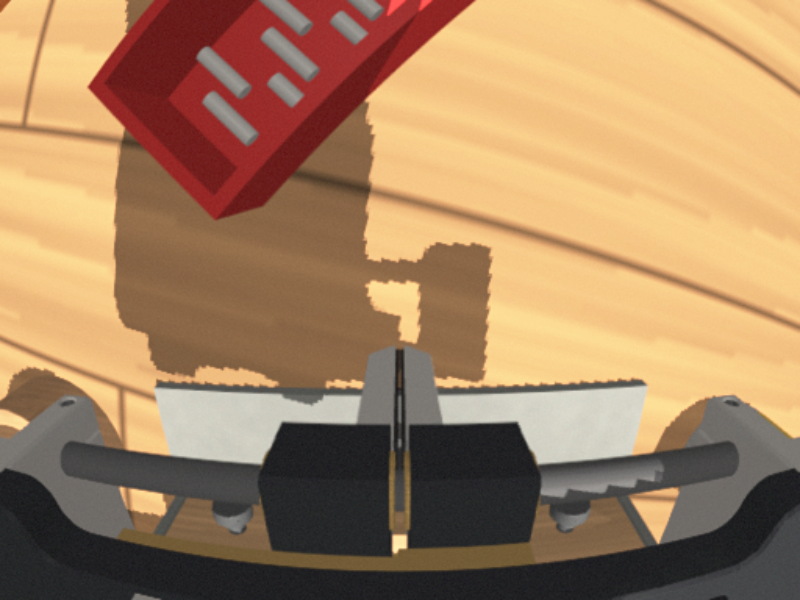

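Both outer knobs (233,515) and (570,515) sit symmetrically about the finger at 400 and at equal depth. Pushing the middle drawer.

jog_arm([
  [-1.0,0,0,0,0,0,0],
  [-1.0,0,0,0,0,0,0],
  [-0.7,0,0,0,0,0,0],
  [-0.6,0,0,0,0,0,0],
  [-0.6,0,0,0,0,0,0],
  [-0.6,0,0,0,0,0,0],
  [-0.6,0,0,0,0,0,0],
  [-0.6,0,0,0,0,0,0],
  [-0.5,0,0,0,0,0,0],
  [-0.4,0,0,0,0,0,0],
  [0,0,0,0,0,0,0],
])

```text
clock: 12.72
eef_pos: [538.2, 5.1, 24.1]
eef_rot: [-3.141, 0.001, -2.891]
wrist_force: [0.7, -0.1, 0.4]
finger_gap: 0.7
```

jog_arm([
  [-0.2,0,0,0,0,0,0],
  [-0.2,0,0,0,0,0,0],
])

```text
clock: 12.98
eef_pos: [541.2, 5.9, 24.1]
eef_rot: [3.141, -0.001, -2.891]
wrist_force: [-15.6, -4.8, 11.7]
finger_gap: 0.5
```

```bash
python3 - <<'E'
from h import *
s=read_state();print(s["eef_pos"],s["wrist_force"],toC(s["eef_pos"]))
E
```

```text
[541.20293512   5.90462195  24.06173239] [-15.59478753  -4.78239479  11.73683415] [-104.94837949   -1.16701305   24.06173239]
```

Middle is home by the same signature (TCP chest x -105, 16 N). Retract, rise and check all three.

jog_arm([
  [1.5,0,0,0,0,0,0],
  [3.0,0,0,0,0,0,0],
  [3.0,0,0,0,0,0,0],
  [3.0,0,0,0,0,0,0],
  [0,0,-4,0,0,0,0],
  [0,0,-4,0,0,0,0],
  [0,0,-4,0,0,0,0],
  [0,0,-4,0,0,0,0],
  [0,0,-4,0,0,0,0],
  [0,0,-4,0,0,0,0],
  [0,0,0,0,0,0,0],
])

```text
clock: 14.35
eef_pos: [441.0, -20.1, 266.7]
eef_rot: [-3.14, 0.005, -2.891]
wrist_force: [0.3, 1.1, -0.5]
finger_gap: 0.1
```

```bash
python3 - <<'E'
from h import *
s=read_state();print(s["eef_pos"],s["wrist_force"],toC(s["eef_pos"]))
c=camera("wrist");cv2.imwrite("pics/w7.png",cv2.resize(c["image"][:,:,::-1],(800,600)))
for r in recognise(c,"knob_a"): print(r["conf"],toC(c2w(c,r["centre"])))
c=camera("side");cv2.imwrite("pics/s7.png",cv2.resize(c["image"][110:230,190:350,::-1],None,fx=5,fy=5,interpolation=cv2.INTER_CUBIC))
E
```

```text
[440.98631137 -20.05782992 266.74228132] [ 0.27913989  1.06948811 -0.47276137] [-208.47272449   -1.52836567  266.74228132]
0.98 [-72.92899123  89.94917127  39.41648133]
0.86 [-417.54815793 -256.97671921   30.90845816]
0.76 [-73.63100601 -88.45182198  39.36373062]
0.58 [-326.95988888  -43.94992229   18.08467924]
0.54 [-52.72808222  31.98597613  50.79546562]
0.23 [-261.78087172 -445.87211208   36.30689297]
```

View pics/w7.png

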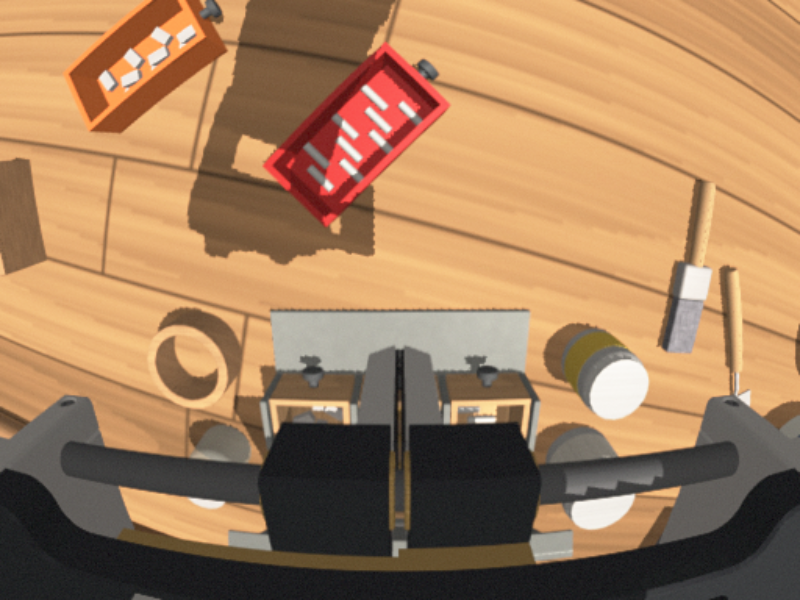

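View pics/s7.png

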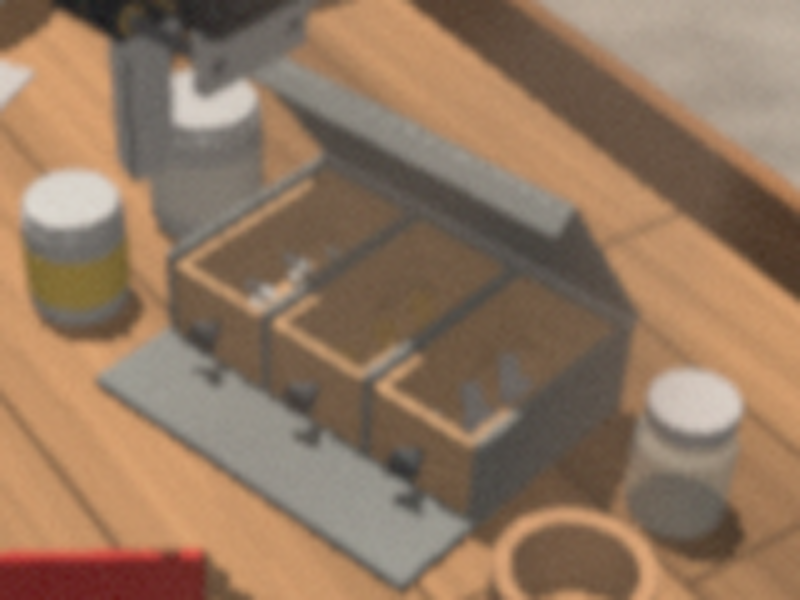

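All three fronts are flush in both views (s7 knobs at (205,335), (300,395), (405,460)), and the lid is still open. Next, go over the lid to behind its outer face.

jog_arm([
  [-4,0,0,0,0,0,0],
  [-4,0,0,0,0,0,0],
  [-4,0,0,0,0,0,0],
  [-4,0,0,0,0,0,0],
  [-4,0,0,0,0,0,0],
  [-4.3,0,0,0,0,0,0],
  [0,0,0,0,0,0,0],
  [0,0,2.5,0,0,0,0],
  [0,0,2.5,0,0,0,0],
  [0,0,2.0,0,0,0,0],
  [0,0,0,0,0,0,0],
])

```text
clock: 15.88
eef_pos: [674.1, 40.0, 192.3]
eef_rot: [3.141, -0.003, -2.891]
wrist_force: [0.7, -1.1, 0.5]
finger_gap: 0.4
```

```bash
python3 - <<'E'
from h import *
s=read_state();print(s["eef_pos"],s["eef_rot"],s["wrist_force"],toC(s["eef_pos"]))
c=camera("side");cv2.imwrite("pics/s8.png",cv2.resize(c["image"][60:210,190:350,::-1],(800,600),interpolation=cv2.INTER_CUBIC))
# arc increments: r=135,h=6, tip=TCP+4 in z, finger half 8
th=np.linspace(.969,0,13)
x=78-135*np.cos(th)+6*np.sin(th)+8; z=74+135*np.sin(th)+6*np.cos(th)-4
print(np.c_[th,x,z].round(2)); print(np.c_[np.diff(x),np.diff(z)].round(1))
E
```

```text
[674.05017626  39.97161703 192.28039841] [ 3.14077395 -0.00334724 -2.89148117] [ 0.74395463 -1.1287784   0.4727254 ] [ 32.1972721   -1.02601178 192.28039841]
[[ 9.7000e-01  1.4520e+01  1.8468e+02]
 [ 8.9000e-01  5.5000e+00  1.7854e+02]
 [ 8.1000e-01 -2.9900e+00  1.7169e+02]
 [ 7.3000e-01 -1.0900e+01  1.6418e+02]
 [ 6.5000e-01 -1.8190e+01  1.5606e+02]
 [ 5.7000e-01 -2.4790e+01  1.4738e+02]
 [ 4.8000e-01 -3.0670e+01  1.3819e+02]
 [ 4.0000e-01 -3.5790e+01  1.2855e+02]
 [ 3.2000e-01 -4.0110e+01  1.1854e+02]
 [ 2.4000e-01 -4.3620e+01  1.0821e+02]
 [ 1.6000e-01 -4.6280e+01  9.7630e+01]
 [ 8.0000e-02 -4.8080e+01  8.6870e+01]
 [ 0.0000e+00 -4.9000e+01  7.6000e+01]]
[[ -9.   -6.1]
 [ -8.5  -6.8]
 [ -7.9  -7.5]
 [ -7.3  -8.1]
 [ -6.6  -8.7]
 [ -5.9  -9.2]
 [ -5.1  -9.6]
 [ -4.3 -10. ]
 [ -3.5 -10.3]
 [ -2.7 -10.6]
 [ -1.8 -10.8]
 [ -0.9 -10.9]]
```

View pics/s8.png

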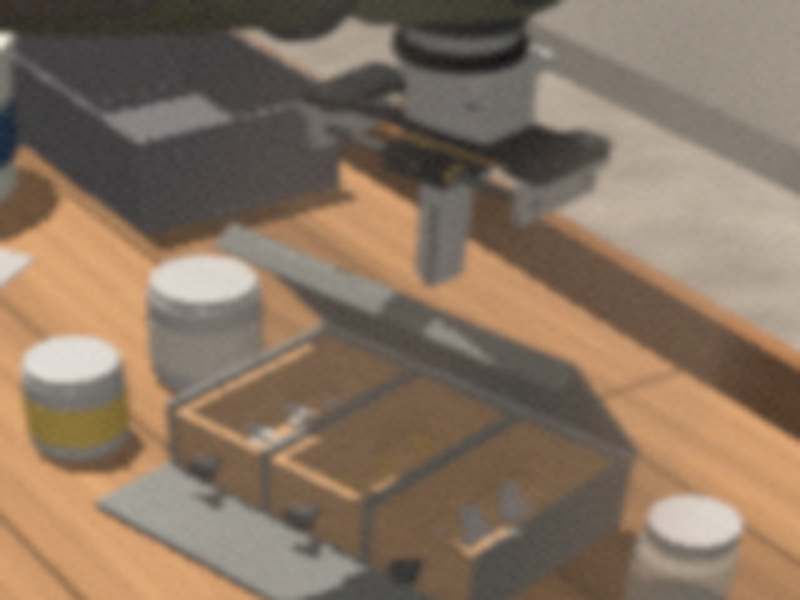

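jog_arm([
  [-0.6,0,0.4,0,0,0,0],
  [-0.6,0,0.3,0,0,0,0],
  [-0.6,0,0,0,0,0,0],
  [-0.5,0,0.3,0,0,0,0],
  [-0.5,0,0.3,0,0,0,0],
  [-0.4,0,0.3,0,0,0,0],
  [-0.4,0,0.4,0,0,0,0],
  [0,0,0,0,0,0,0],
])

```text
clock: 16.92
eef_pos: [710.2, 49.2, 173.4]
eef_rot: [3.141, -0.001, -2.891]
wrist_force: [0.4, -0.9, -0.1]
finger_gap: 0.6
```

```bash
python3 - <<'E'
from h import *
s=read_state();print(s["eef_pos"],s["eef_rot"],s["wrist_force"],toC(s["eef_pos"]))
c=camera("side");cv2.imwrite("pics/s9.png",cv2.resize(c["image"][60:210,190:350,::-1],(800,600),interpolation=cv2.INTER_CUBIC))
E
```

```text
[710.23173702  49.15974081 173.41831459] [ 3.14141042e+00 -7.53444921e-04 -2.89125188e+00] [ 0.35465162 -0.86597692 -0.07205028] [ 69.52721396  -1.07498591 173.41831459]
```

View pics/s9.png

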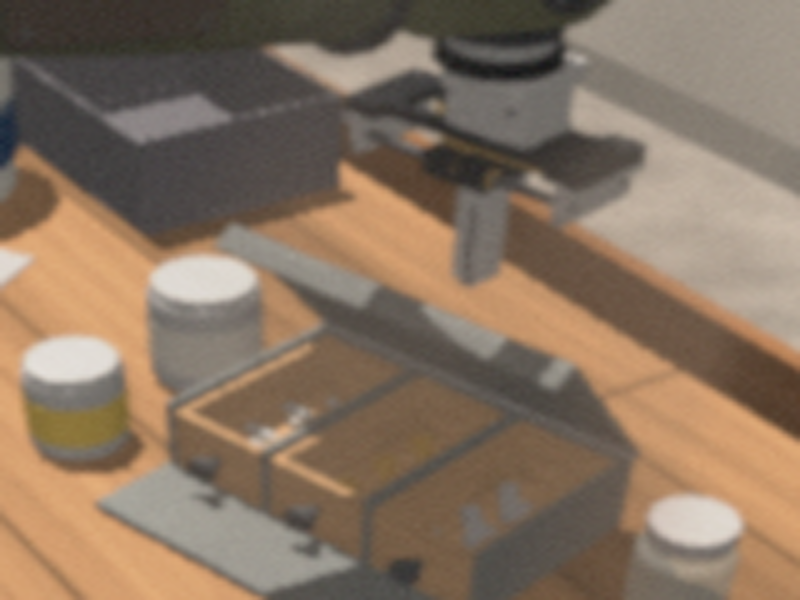

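My sign slip: tool +x points toward the robot, so I moved away from the lid (nothing was touched). Coming back and starting the arc in +x.

jog_arm([
  [2.0,0,-0.6,0,0,0,0],
  [1.7,0,-0.5,0,0,0,0],
  [0.6,0,0,0,0,0,0],
  [0.6,0,0,0,0,0,0],
  [0.6,0,0,0,0,0,0],
  [0.5,0,0.3,0,0,0,0],
  [0.4,0,0.3,0,0,0,0],
  [0,0,0,0,0,0,0],
])

```text
clock: 17.98
eef_pos: [647.9, 33.2, 178.8]
eef_rot: [3.142, -0.001, -2.891]
wrist_force: [0.1, 0.3, 0.3]
finger_gap: 0.5
```

```bash
python3 - <<'E'
from h import *
s=read_state();print(s["eef_pos"],s["eef_rot"],s["wrist_force"],toC(s["eef_pos"]))
c=camera("side");cv2.imwrite("pics/s10.png",cv2.resize(c["image"][60:210,190:350,::-1],(800,600),interpolation=cv2.INTER_CUBIC))
E
```

```text
[647.94630517  33.21823546 178.79730809] [ 3.14150229e+00 -5.69196032e-04 -2.89135308e+00] [0.10847266 0.34178856 0.34314983] [  5.23409381  -1.11124602 178.79730809]
```

View pics/s10.png

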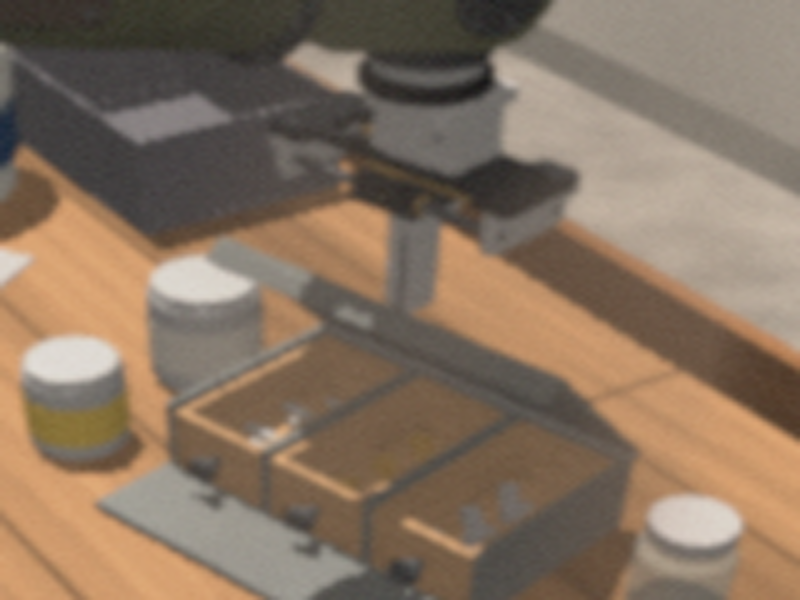

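The lid follows: its left corner moved from (230,230) to (220,245). Continuing the arc.

jog_arm([
  [0.42,0,0.34,0,0,0,0],
  [0.42,0,0.34,0,0,0,0],
  [0.4,0,0.37,0,0,0,0],
  [0.4,0,0.38,0,0,0,0],
  [0.37,0,0.4,0,0,0,0],
  [0.36,0,0.41,0,0,0,0],
  [0.33,0,0.43,0,0,0,0],
  [0.33,0,0.44,0,0,0,0],
  [0.3,0,0.46,0,0,0,0],
  [0.29,0,0.46,0,0,0,0],
])

```text
clock: 19.27
eef_pos: [612.9, 24.3, 138.4]
eef_rot: [3.142, -0.0, -2.891]
wrist_force: [-0.9, -0.1, 1.2]
finger_gap: 0.2
```

```bash
python3 - <<'E'
from h import *
s=read_state();print(s["eef_pos"],s["eef_rot"],s["wrist_force"],toC(s["eef_pos"]))
c=camera("side");cv2.imwrite("pics/s11.png",cv2.resize(c["image"][60:210,190:350,::-1],(800,600),interpolation=cv2.INTER_CUBIC))
E
```

```text
[612.92142755  24.29310459 138.41579003] [ 3.14155129e+00 -8.66108813e-05 -2.89126926e+00] [-0.86310376 -0.08371931  1.18339246] [-30.9100579   -1.09362279 138.41579003]
```

View pics/s11.png

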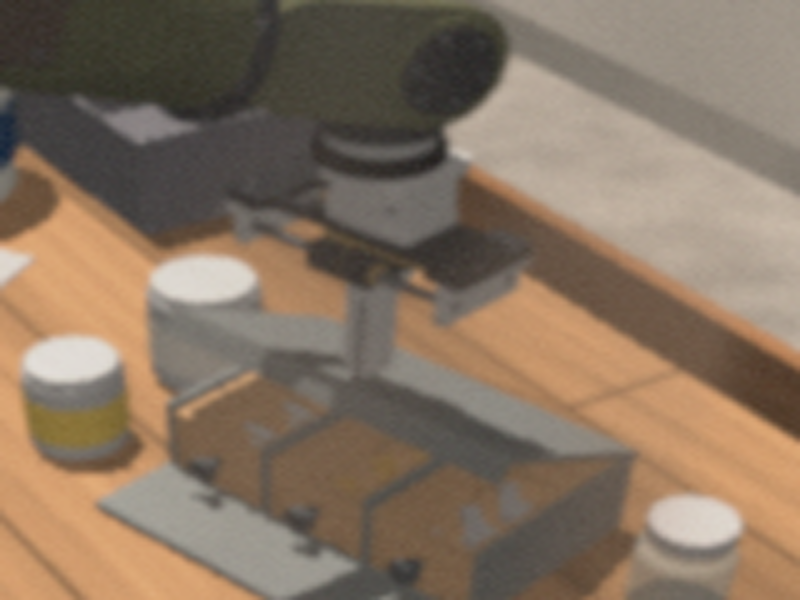

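Lid at about 0.5 rad and moving smoothly with ~1.5 N. On to nearly shut.

jog_arm([
  [0.26,0,0.48,0,0,0,0],
  [0.25,0,0.48,0,0,0,0],
  [0.22,0,0.5,0,0,0,0],
  [0.21,0,0.5,0,0,0,0],
  [0.18,0,0.51,0,0,0,0],
  [0.17,0,0.52,0,0,0,0],
  [0.14,0,0.53,0,0,0,0],
  [0.13,0,0.53,0,0,0,0],
  [0.1,0,0.54,0,0,0,0],
  [0.08,0,0.54,0,0,0,0],
  [0,0,0,0,0,0,0],
])

```text
clock: 20.7
eef_pos: [596.1, 20.0, 86.9]
eef_rot: [3.141, -0.001, -2.891]
wrist_force: [0.1, 0.3, 0.1]
finger_gap: 0.4
```

jog_arm([
  [0,0,0.3,0,0,0,0],
  [0,0,0.2,0,0,0,0],
  [0,0,0.1,0,0,0,0],
])

```text
clock: 21.08
eef_pos: [596.3, 20.0, 81.4]
eef_rot: [-3.142, 0.0, -2.891]
wrist_force: [-0.7, -0.3, 0.7]
finger_gap: -0.1
```

```bash
python3 - <<'E'
from h import *
s=read_state();print(s["eef_pos"],s["eef_rot"],s["wrist_force"],toC(s["eef_pos"]))
c=camera("side");cv2.imwrite("pics/s12.png",cv2.resize(c["image"][60:210,190:350,::-1],(800,600),interpolation=cv2.INTER_CUBIC))
E
```

```text
[596.30709479  19.99949289  81.38306147] [-3.14157877e+00  2.35096788e-05 -2.89130174e+00] [-0.71379159 -0.25843174  0.68424932] [-48.07014783  -1.14330479  81.38306147]
```

View pics/s12.png

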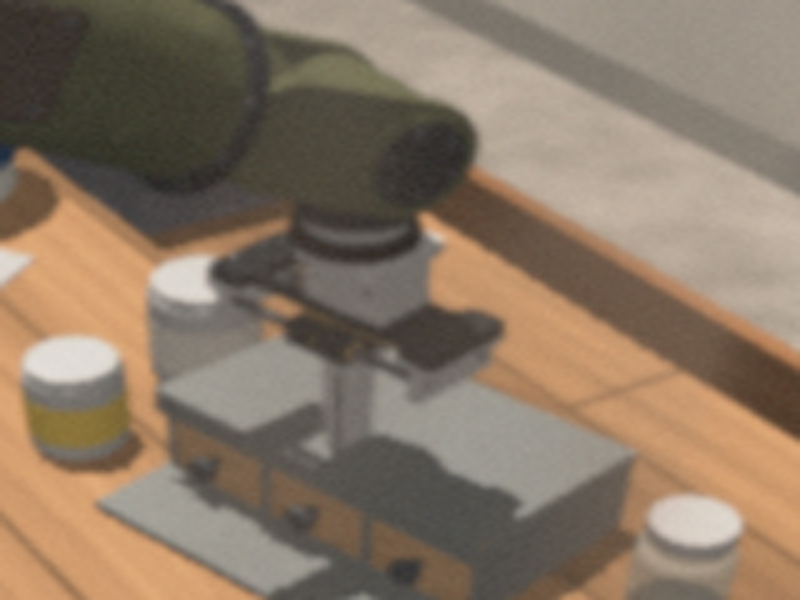

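Nearly shut, still only about 1 N. Pressing on in small steps until it bottoms.

jog_arm([
  [0,0,0.15,0,0,0,0],
  [0,0,0.15,0,0,0,0],
  [0,0,0.1,0,0,0,0],
])

```text
clock: 21.5
eef_pos: [596.3, 20.0, 77.3]
eef_rot: [-3.142, -0.0, -2.891]
wrist_force: [-1.1, 0.5, 2.3]
finger_gap: 0.7
```

jog_arm([
  [0,0,0.1,0,0,0,0],
  [0,0,0.1,0,0,0,0],
])

```text
clock: 21.75
eef_pos: [596.3, 20.0, 75.4]
eef_rot: [-3.142, -0.0, -2.891]
wrist_force: [-1.2, -0.7, 0.7]
finger_gap: 0.3
```

jog_arm([
  [0,0,0.1,0,0,0,0],
  [0,0,0.1,0,0,0,0],
])

```text
clock: 22.0
eef_pos: [596.3, 20.0, 73.4]
eef_rot: [-3.142, -0.0, -2.891]
wrist_force: [-0.4, -0.7, 1.2]
finger_gap: 1.0
```

jog_arm([
  [0,0,0.1,0,0,0,0],
  [0,0,0.1,0,0,0,0],
])

```text
clock: 22.25
eef_pos: [596.3, 20.0, 71.4]
eef_rot: [-3.142, 0.0, -2.891]
wrist_force: [-0.9, -0.7, 0.8]
finger_gap: 0.5
```

jog_arm([
  [0,0,0.1,0,0,0,0],
  [0,0,0.1,0,0,0,0],
])

```text
clock: 22.5
eef_pos: [596.5, 20.0, 70.7]
eef_rot: [-3.141, 0.001, -2.891]
wrist_force: [-10.2, 0.6, 21.3]
finger_gap: 0.4
```

```bash
python3 - <<'E'
from h import *
s=read_state();print(s["eef_pos"],s["wrist_force"])
c=camera("side");cv2.imwrite("pics/s13.png",cv2.resize(c["image"][60:210,190:350,::-1],(800,600),interpolation=cv2.INTER_CUBIC))
E
```

```text
[596.47039496  20.0071076   70.6961647 ] [-10.21546005   0.56312908  21.30272911]
```

View pics/s13.png

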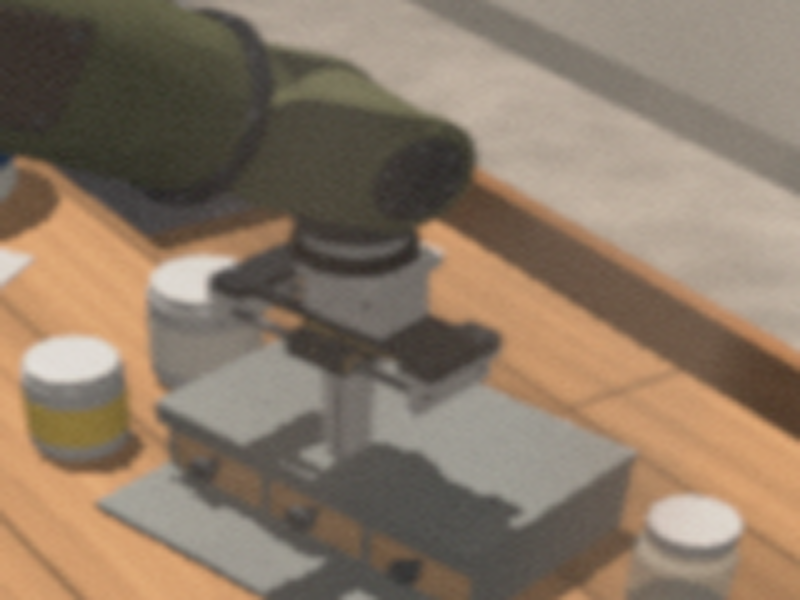

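It bottomed with 21 N, and with the lid top at 80 mm that puts the real tip about 9 mm behind the TCP. I'll hold briefly, lift off, and check.

jog_arm([
  [0,0,0,0,0,0,0],
  [0,0,0,0,0,0,0],
  [0,0,-0.5,0,0,0,0],
  [0,0,-2,0,0,0,0],
  [0,0,-4,0,0,0,0],
  [0,0,-4,0,0,0,0],
  [0,0,-4,0,0,0,0],
  [3,0,-2,0,0,0,0],
  [4,0,0,0,0,0,0],
  [4,0,0,0,0,0,0],
  [4,0,0,0,0,0,0],
  [4,0,0,0,0,0,0],
  [0,0,0,0,0,0,0],
  [0,0,0,0,0,0,0],
])

```text
clock: 24.3
eef_pos: [412.8, -27.1, 234.7]
eef_rot: [-3.141, 0.001, -2.892]
wrist_force: [-0.2, 0.5, 0.3]
finger_gap: 0.4
```

```bash
python3 - <<'E'
from h import *
s=read_state();print(s["clock"],s["eef_pos"],s["wrist_force"])
c=camera("side");im=c["image"][95:245,190:350,::-1].copy();im=cv2.resize(im,(800,600),interpolation=cv2.INTER_CUBIC)
k=np.array([5,4])
for z in (80,86):
  for x,y in [(-88,135),(-88,-135),(78,-135)]:
    u=(proj(c,[W(x,y-1.5,z)])[0]-[190,95])*k if False else (proj(c,[W(x,y-1.5,z)])[0]-[190,95])*[5,4]
    cv2.circle(im,tuple(int(v) for v in u),3,(0,255,0) if z==80 else (0,0,255),1)
cv2.imwrite("pics/s14.png",im)
c=camera("top");cv2.imwrite("pics/t14.png",cv2.resize(c["image"][120:240,140:340,::-1],(800,480),interpolation=cv2.INTER_CUBIC))
for n in ["tin_a","jar","tape","brush"]:
  for r in recognise(c,n)[:2]: print(n,round(r["conf"],2),c2w(c,r["centre"]).round())
E
```

```text
24.3 [412.78539467 -27.0509305  234.72400331] [-0.23094077  0.4567267   0.33820514]
tin_a 0.85 [496. 209.  85.]
tin_a 0.61 [617. 248. 101.]
jar 0.77 [ 708. -162.   88.]
jar 0.57 [632.  33.  76.]
tape 0.8 [ 601. -206.   51.]
brush 0.82 [389. 308.  19.]
brush 0.47 [616.  23.  78.]
```

View pics/s14.png

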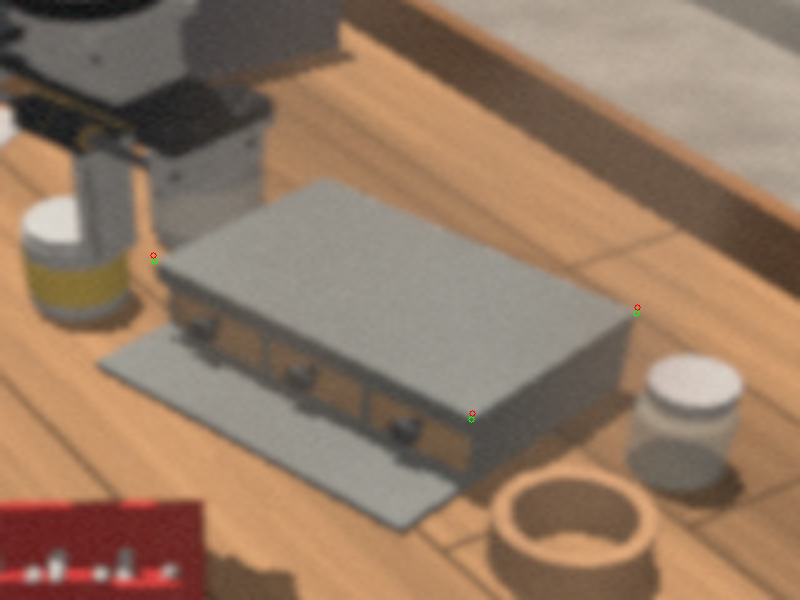

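View pics/t14.png

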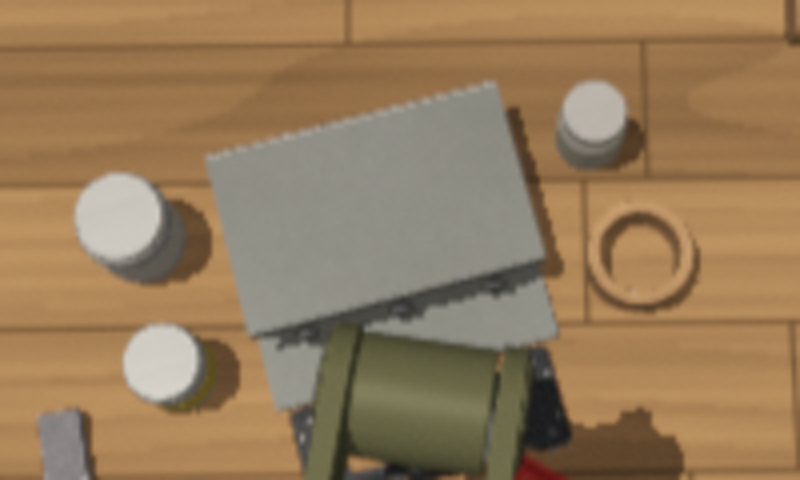

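The lid is level at the 80 mm predictions, the three knobs show below the lip, and the other things are where they were. Handing in.

```bash
python3 -c "
from cell import *
print(sign_off())"
```

```text
the job is handed in; nothing more can be done
None
```

The chest is closed and I handed the job in; the clock stood at about 24 s at my last check, against the 54 s limit. I pushed the left and middle drawers home by their knobs, with the right one already home. I then brought the lid down along its arc at about 0.3 rad/s until it bottomed.

**Last checks**
- **Drawers:** each of the two I pushed stopped firmly at about 16 N with the knob face at chest x of about -97 mm. All three fronts looked flush. I did not touch the right-hand drawer to confirm it, only compared it in the pictures.
- **Lid:** it bottomed with 21 N on it, and its top lies level at the 80 mm predicted for shut.
- **Other things:** the two tins, the jar, the tape and the brush measured within about 3 mm of their starting places. I did not re-measure the carton or the scraper; the arm never went near them.
- **Arm:** it stands clear, with about 0 N at the wrist.

**What disagreed or went wrong**
- **Fingertips:** they are not 22 mm ahead of the TCP as stated. The pictures, a knob I passed over on the first try and the lid contact put them about 5 to 9 mm behind it. I spotted this before pushing and lowered the tool to suit.
- **Direction slip:** I once moved the arm away from the lid instead of towards it, and it touched nothing.

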